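# Fit the fridge's new water filter and lock it with the cam lever

### The arm

A 6-joint arm with a two-finger parallel gripper is mounted at the origin on the work surface. World frame = base frame: x ahead of the robot, y to its left, z up, the work surface at z = 0. Lengths are in m, angles in degrees, forces in N, time in s.
With the tool pointing down it reaches from about 0.25 to 0.8 m from the base axis. Payload 8.5 kg.
Tool frame: the origin (TCP) lies at the very end of the fingers, on their centre line; the grasp point (between the pads) lies 19 mm behind it; z points along the fingers, y is the line along which they close (so a half turn about z gives the same grasp; the last joint's range is limited). The gripper opens to 85 mm and grips with 20 to 120 N. Pads are 22 mm wide; open, the fingers measure 114 mm over their backs; the gripper's body (76 mm by 85 mm) begins 54 mm behind the grasp point. The pads swing forward as they close: fully open they stand 13 mm farther back than shut.
Start: joints at [-70.932, 13.648, -0.773, 75.585, 0, 90], TCP at [0.171, -0.496, 0.231] pointing down, gripper open.
Joint ranges: [-152.45, 152.45], [-59.26, 108.67], [-65.41, 83.53], [-104.44, 129.93], [-82.83, 76.93], [-180, 180]. Speed limits (degrees/s): [127.2, 127.2, 159.86, 180, 180, 180].

### API

Orientations are given as a 3x3 rotation matrix whose columns are the frame's x, y, z axes.
In Python, from cell import manip gives the robot as it stands. The module is installed in compiled form; this text tells all that it offers.
- The arm moves only by the tool send_rows, never from a script. Its argument "increments" is a list of rows, each a list of 3 entries, a list of its own where there are three numbers: the shift along the tool's x, y, z in m, then the turn, a rotation vector about the tool's x, y, z in rad, then the opening, from 0 (shut) to 1 (fully open). In form: [[[tx, ty, tz], [ax, ay, az], fingers], ...]. A call has 1 to 20 rows; each row is the pose to reach, as a shift and turn from the pose commanded when the call began, along the tool's axes at that moment; what a row does not reach only later rows make up. A row lasts 1/8 s, in which the tool goes at most 62.5 mm and 10.7 degrees, less where a joint would pass 70% of its speed; a pose out of reach is approached as far as the arm can. A call with a gripper value outside its range is refused whole. The fingers move at their own pace and stop on an object; the grip force is fixed at half the most. Time passes only in rows, so rows that repeat a pose let the fingers close. It gives the time, the measured TCP pose, the force, the opening and the grip force at its end, in the units of the state.
- manip.observe(): the state, without advancing time (a new reading comes with each control period).
- manip.get_image(name): name is "scene" or "top" or "wrist"; returns a dict with "pixels" (400x640x3 uint8, blue, green, red), "mtx" (3x3 intrinsics, pixels), "world_from_camera" (4x4, takes a point from camera to world coordinates). Camera axes: x right, y down, z forward; pixel columns grow to the right and rows downward; lengths in m; the calibration is good to about 2 mm. The wrist camera is an equidistant fisheye: a pixel r from the principal point sees the ray r / f radians off the axis. A picture is of the moment at which its call begins. There is no depth.
- manip.close_job(): hands the job in; it is judged then, once.
The state is a dict: "clock": time; "joint_positions": joint angles; "joint_vel": joint speeds; "joint_torque": joint torques, N m; "ee_pos": TCP position; "tcp_rot": TCP orientation; "wrist_force": force on the tool from outside, world axes, zero at the start; "wrist_torque": the same for the moment, N m; "width": finger opening in m; "gripper_force": force on a finger pad.
Only numpy, scipy, OpenCV 4.12 (cv2) and the standard library are available. Lean on these libraries where they do the work, as an engineer would, in place of code of your own. Each camera call takes 0.05 s, during which the arm holds its last target. There are 200 camera calls.

### The job

Gently fit the new, blue-capped water-filter cartridge upright and fully home in the well of the white filter head and let go of it. Then push the red lever by its upright post, with closed fingers and without gripping it, through its quarter turn until its arm meets the brass stop pin, and press it there briefly with more than 12 N, but never more than 25 N, so that it is locked and stays there, bearing on the pin. Leave the old brown-capped cartridge and the food where they are.

Things in the scene. Friction and masses are not known exactly. Their poses are not given: they have to be found in the camera images.
- new_cartridge: New filter cartridge, loose, upright, about 0.25 kg, 100 mm tall: white foot 58 mm across, 28 mm high (lower edge chamfered 3 mm); above it a neck 36 mm across up to 100 mm, white with a BLUE band and BLUE top. Origin: centre of the underside, z up. Grip the neck from straight above, about 75 mm above the underside.
- old_cartridge: Spent cartridge, same shape and size, with BROWN band and top; the two may have changed places. Stays where it stands.
- filter_head: White block fixed to the counter, 130 (x) x 230 (y) x 50 mm high, pipe stubs on its +x side. Origin: centre of the underside; y to the side of the well, z up. The round well opens upwards at (0, +50 mm): 62 mm across, 28 mm deep, rim chamfered 3 mm. Pressing a cartridge on the block with over 60 N breaks it.
- well_floor (a point): Centre of the well's floor, 22 mm above the counter; axes as the filter head. A cartridge fully home has its underside here, the top of its foot flush with the block's top.
- lever_pivot (a point): Point on the red lever's upright turning axis, at (0, -55 mm) of the filter head, 58 mm above the counter; axes as the filter head. At its other end from the handle the lever carries a lock tab, its end 82 mm from the pivot, which passes 3 mm above the foot of a cartridge that is home and jams on one that is not.
- lever_post (a point): On the axis of the red upright post at the handle end, 110 mm from the pivot, 88 mm above the counter. The post is round, 22 mm across, from 53 to 106 mm above the counter; the arm to it is a bar 16 mm wide, 53 to 63 mm high. The point's -x axis points outward from the pivot. A push of over 25 N breaks the lever.
- lever (a joint): Lever angle (rad), growing counter-clockwise from above. 0: post to the head's -x side (robot). It ends against the stop pin, somewhere between 1.39 and 1.571 (not measured: feel for it), post about to -y, tab over the cartridge's foot. Turning takes about 5.5 N at the post (friction; it stays where left). Locking needs over 12 N on the post for 0.2 s, arm on the pin.
- stop_plate: Steel plate, 40 x 22 x 3 mm, fixed on the filter head's top, its centre at (+10, -100 mm) there; origin: centre of its underside. It carries a brass stop pin, 12 mm across, 21 mm high, set each time anywhere from x = -4 to +4 mm of the plate. The lever's arm ends on the pin's -x side, 45 mm from the pivot. Rigid: pushing 1 mm too far costs 4 N or more.
- can: Green drinks can, 66 mm across, 115 mm tall, a bystander to leave alone. Origin: centre of the underside.
- mustard_jar: Yellow-capped jar, 64 mm across, 100 mm tall, a bystander to leave alone. Origin: centre of the underside.
- yoghurt_tub: White round tub, 86 mm across, 92 mm tall, a bystander to leave alone. Origin: centre of the underside.
- milk_bottle: White bottle with blue cap, 84 mm across, 210 mm tall, a bystander to leave alone. Origin: centre of the underside.
- butter_tub: Flat olive box with yellow lid, 92 x 147 x 60 mm, a bystander to leave alone. Origin: centre of the underside.
- ice_tray: Clear tray of eight cells, 100 x 200 x 35 mm, a bystander to leave alone. Origin: centre of the underside.
- mug: Blue mug, 80 mm across, 90 mm tall, a bystander to leave alone. Origin: centre of the underside.
There are look-alikes about, which are no part of the job. What is shaped like the new_cartridge but turquoise is not meant.

How it is judged (in metres and radians):
On the way, in this order (a step that is already met when the one before it is completed fails the run):
1. the new cartridge stands fully home in the well, let go, with the lever still unlocked (z of new_cartridge in the frame of well_floor between -0.003 and 0.003 m and horizontal distance between new_cartridge and well_floor below 0.005 m and angle between new_cartridge's own z axis and vertical below 0.06 rad and contact force between the fingers and new_cartridge below 0.5 N and value of joint lever below 0.6 rad), for 0.2 s.
2. the lever is pressed against the stop pin with at least 12 N for 0.2 s (value of joint lever above 1.37 rad and contact force between lever and stop_plate above 1 N and contact force between the fingers and lever above 12 N), for 0.2 s.
At the end, for the whole second after the job is handed in: The new cartridge is home in the well (underside within 3 mm of the floor, within 5 mm of the axis, tilted under 0.06 rad) and at rest, the lever's arm still bearing on the stop pin, after it was pressed there with 12 to 25 N (z of new_cartridge in the frame of well_floor between -0.003 and 0.003 m and horizontal distance between new_cartridge and well_floor below 0.005 m and angle between new_cartridge's own z axis and vertical below 0.06 rad and value of joint lever above 1.37 rad and contact force between lever and stop_plate above 0.2 N and linear speed of new_cartridge below 0.02 m/s); the robot touches nothing.
It fails at once if the lever is loaded with more than 25 N (contact force between any of the fingers, the arm and lever above 25 N).
It fails at once if the cartridge is rammed against the filter head with more than 60 N (contact force between new_cartridge and filter_head above 60 N).
It fails at once if the old cartridge or the food is shifted more than 30 mm or knocked over (distance of any of old_cartridge, can, mustard_jar, yoghurt_tub, milk_bottle, butter_tub, ice_tray, mug from where it was at the start of the episode above 0.03 m or angle between any of old_cartridge, can, mustard_jar, yoghurt_tub, milk_bottle, butter_tub, ice_tray, mug's own z axis and vertical above 0.3 rad).
It also fails if it takes over 72 s, if anything falls off the work surface, if the arm or the gripper's body presses on something with over 40 N, if the wrist force passes 120 N, or if a joint passes its speed limit or range.

## Working session

There is one attempt and no reset: what is moved stays moved. The work goes in short steps, Python scripts to look and compute and a tool call to move; the robot and the scene stay as the last step left them, time stands still between calls to the robot, and variables do not carry over. Pictures are saved under pics/ and viewed, at most 12 in all, crops included, and the job is handed in when it is done.

Besides the shell and the picture viewer there is one more tool, called after "Call:" in YAML: its name, and indented under it one key for each argument. send_rows: Moves the arm, as the interface text tells. Its arguments: {"type":"object","properties":{"increments":{"type":"array","items":{"type":"array"}}},"required":["increments"]}

```bash
mkdir -p pics; cat > h.py <<'E'
import numpy as np, cv2
from cell import manip
def grab(n,f):
    g=manip.get_image(n); cv2.imwrite(f'pics/{f}.png',g['pixels']); np.savez(f'pics/{f}.npz',m=g['mtx'],T=g['world_from_camera'],p=g['pixels']); return g
def load(f):
    d=np.load(f'pics/{f}.npz'); return d['p'],d['m'],d['T']
def ray(m,T,u,v,fish=False):
    x=(u-m[0,2])/m[0,0]; y=(v-m[1,2])/m[1,1]
    if fish:
        r=np.hypot(x,y); s=np.sin(r)/max(r,1e-9); d=np.array([x*s,y*s,np.cos(r)])
    else: d=np.array([x,y,1.])
    d=T[:3,:3]@d; return T[:3,3],d/np.linalg.norm(d)
def plane(m,T,u,v,z,fish=False):
    o,d=ray(m,T,u,v,fish); return o+d*(z-o[2])/d[2]
def tri(*rays):
    A=sum(np.eye(3)-np.outer(d,d) for o,d in rays); b=sum((np.eye(3)-np.outer(d,d))@o for o,d in rays); return np.linalg.solve(A,b)
E
python3 - <<'E'
from h import *
for n in('scene','top','wrist'):
    g=grab(n,n+'0'); print(n,g['mtx'].round(1).tolist(),g['world_from_camera'].round(3).tolist())
s=manip.observe(); print({k:np.round(v,3).tolist() for k,v in s.items()})
E
```

```text
scene [[395.2, 0.0, 317.1], [0.0, 395.2, 200.1], [0.0, 0.0, 1.0]] [[-0.491, 0.713, -0.5, 1.245], [0.871, 0.396, -0.291, 0.368], [-0.01, -0.578, -0.816, 1.187], [0.0, 0.0, 0.0, 1.0]]
top [[363.9, 0.0, 326.9], [0.0, 363.9, 195.6], [0.0, 0.0, 1.0]] [[-0.02, -0.996, 0.089, 0.465], [-1.0, 0.018, -0.024, 0.0], [0.022, -0.09, -0.996, 1.174], [0.0, 0.0, 0.0, 1.0]]
wrist [[309.7, 0.0, 319.4], [0.0, 309.7, 193.9], [0.0, 0.0, 1.0]] [[0.326, -0.91, -0.255, 0.236], [-0.945, -0.314, -0.087, -0.475], [-0.001, 0.27, -0.963, 0.373], [0.0, 0.0, 0.0, 1.0]]
{'clock': 0.15, 'joint_positions': [-70.933, 13.675, -0.807, 75.585, 0.0, 90.001], 'joint_vel': [0.028, -0.049, 0.136, -0.01, -0.059, -0.01], 'joint_torque': [-0.0, -53.908, 34.66, 0.015, 0.0, 0.0], 'ee_pos': [0.171, -0.496, 0.231], 'tcp_rot': [[0.945, 0.327, -0.0], [0.327, -0.945, 0.001], [0.0, -0.001, -1.0]], 'wrist_force': [0.326, 0.67, 0.611], 'wrist_torque': [-0.003, 0.043, -0.026], 'gripper_force': 0.0, 'width': 0.085}
```

View pics/top0.png

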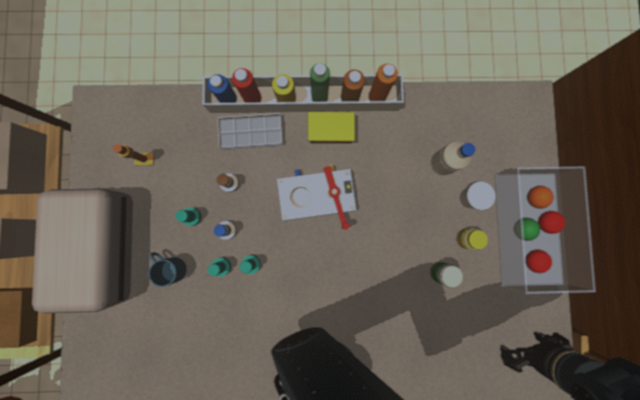

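View pics/scene0.png

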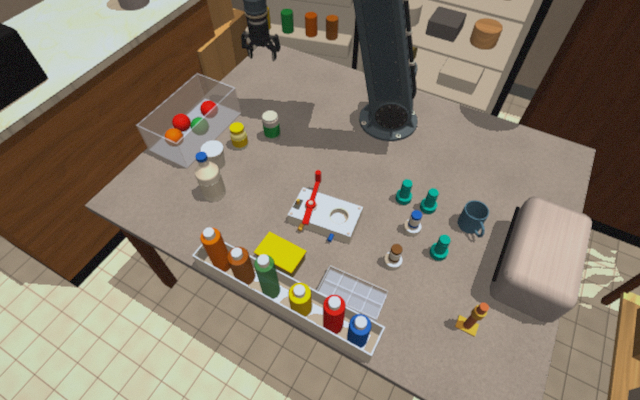

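The top view shows the blue-capped cartridge at about (222,231), the brown one at (225,181), the head at (278–355, 172–220) with its well at (300,197), and the post at (346,225). In the scene view the blue cap is at (416,216), the well at (339,216) and the post at (318,176).

```bash
python3 - <<'E'
from h import *
a,_,_=load('top0'); b,_,_=load('scene0')
f=lambda i,x0,x1,y0,y1:cv2.resize(i[y0:y1,x0:x1],(800,300*1),interpolation=cv2.INTER_CUBIC)
A=f(a,200,360,165,225+0); 
A=cv2.resize(a[160:250,200:368],(784,420),interpolation=cv2.INTER_CUBIC)
cv2.imwrite('pics/cA.png',A)
B=cv2.resize(b[160:260,280:440],(800,500),interpolation=cv2.INTER_CUBIC); cv2.imwrite('pics/cB.png',B)
for nm in('top0','scene0'):
    p,m,T=load(nm); h=cv2.cvtColor(p,cv2.COLOR_BGR2HSV)
    for c,lo,hi in(('blue',(105,110,60),(125,255,255)),('red',(0,150,100),(6,255,255)),('white',(0,0,150),(180,50,255))):
        k=cv2.inRange(h,lo,hi); n,l,s,ce=cv2.connectedComponentsWithStats(k)
        for i in range(1,n):
            if s[i,4]>12 and (200<ce[i][0]<450 and 150<ce[i][1]<270): print(nm,c,s[i].tolist(),ce[i].round(1))
E
```

```text
top0 blue [296, 170, 4, 5, 18] [297.3 172.2]
top0 blue [214, 225, 12, 11, 102] [219.5 230.1]
top0 red [324, 167, 25, 62, 276] [335.6 196.5]
top0 white [333, 170, 22, 41, 409] [344.3 189.5]
top0 white [278, 173, 59, 47, 1912] [305.3 196.3]
top0 white [221, 187, 14, 4, 31] [227.6 188.6]
top0 white [222, 234, 11, 5, 26] [227.3 236.6]
scene0 blue [196, 152, 11, 10, 91] [201.  156.5]
scene0 blue [411, 210, 11, 10, 85] [416.3 214.6]
scene0 blue [328, 234, 6, 8, 30] [330.2 237.1]
scene0 red [302, 170, 19, 55, 272] [311.7 198.6]
scene0 white [86, 90, 538, 310, 75233] [390.6 235.8]
scene0 white [257, 255, 12, 10, 103] [262.6 259.5]
```

View pics/cA.png

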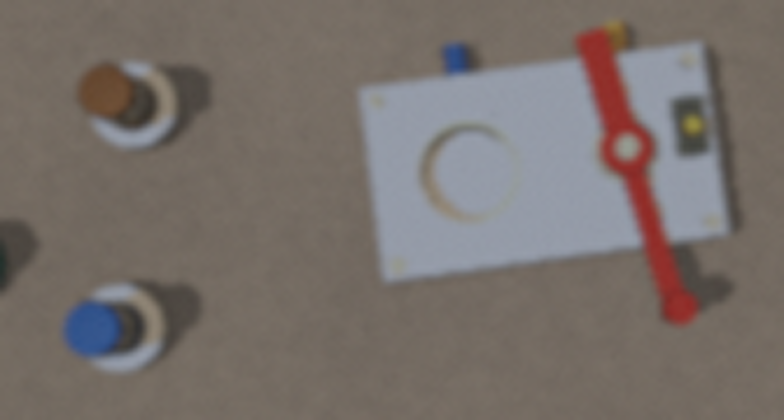

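View pics/cB.png

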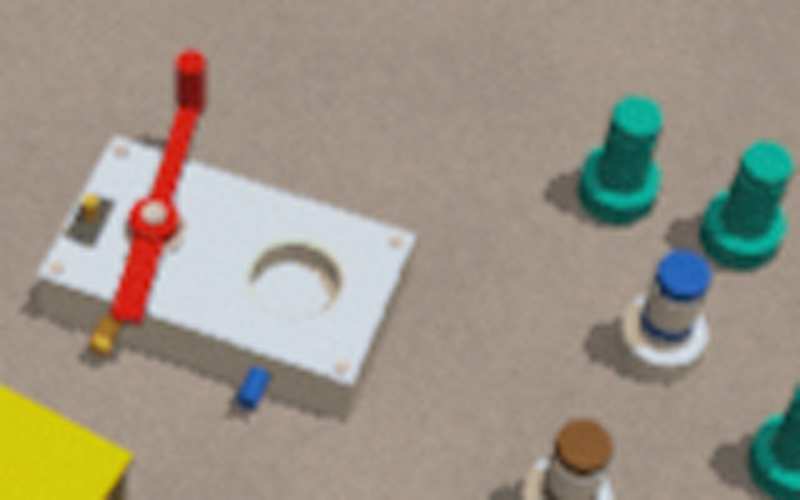

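Top crop: block corners are (360,88), (703,42), (733,232), (384,280), with the well rim at (471,172), blue top at (91,329) and post top at (680,303). Scene crop: corners are (355,383), (38,272), (118,136), (415,235), with the well at (296,280), blue top at (684,270) and post at (191,62).

```bash
python3 - <<'E'
from h import *
_,mt,Tt=load('top0'); _,ms,Ts=load('scene0')
P=dict(pp=((360,88),(355,383)),pm=((703,42),(38,272)),mm=((733,232),(118,136)),mp=((384,280),(415,235)),well=((471,172),(296,280)),blue=((91,329),(684,270)),post=((680,303),(191,62)),pivot=((627,147),(155,213)),pin=((692,125),(90,201)))
Q={}
for k,(a,b) in P.items():
    ra=ray(mt,Tt,a[0]/4.667+200-.4,a[1]/4.667+160-.4); rb=ray(ms,Ts,b[0]/5+280-.4,b[1]/5+160-.4)
    Q[k]=tri(ra,rb); print(k,Q[k].round(4))
c=(Q['pp']+Q['pm']+Q['mm']+Q['mp'])/4
ey=(Q['pp']-Q['pm']+Q['mp']-Q['mm']); ex=(Q['pp']-Q['mp']+Q['pm']-Q['mm'])
print(c, np.degrees(np.arctan2(-ey[0],ey[1])),np.degrees(np.arctan2(ex[1],ex[0])), np.linalg.norm(ey)/2,np.linalg.norm(ex)/2)
y=np.arctan2(-ey[0],ey[1]);R=np.array([[np.cos(y),-np.sin(y)],[np.sin(y),np.cos(y)]])
for n,v in(('well',(0,.05)),('piv',(0,-.055))):print(n,c[:2]+R@v)
E
```

```text
pp [0.6217 0.1296 0.0488]
pm [ 0.649  -0.1004  0.0493]
mm [ 0.5203 -0.1152  0.0472]
mp [0.4942 0.1138 0.0483]
well [0.5649 0.0565 0.043 ]
blue [0.466  0.2919 0.0979]
post [ 0.4745 -0.0768  0.1047]
pivot [ 0.5775 -0.0475  0.0674]
pin [ 0.5914 -0.0909  0.069 ]
[0.57131617 0.0069638  0.04839392] 6.642549904466331 6.810586783135901 0.23102645846845066 0.1290365349112417
well [0.56553243 0.05662816]
piv [ 0.57767829 -0.04766699]
```

Call:
send_rows:
  increments:
    - [[0.02, -0.024, -0.02], [0, 0, 0.02], 0.75]
    - [[0.054, -0.065, -0.02], [0, 0, 0.05], 0.75]
    - [[0.094, -0.113, -0.02], [0, 0, 0.09], 0.75]
    - [[0.134, -0.161, -0.02], [0, 0, 0.12], 0.75]
    - [[0.174, -0.209, -0.02], [0, 0, 0.15], 0.75]
    - [[0.214, -0.257, -0.02], [0, 0, 0.18], 0.75]
    - [[0.25, -0.301, -0.02], [0, 0, 0.2], 0.75]
    - [[0.27, -0.325, -0.02], [0, 0, 0.216], 0.75]
    - [[0.27, -0.325, -0.02], [0, 0, 0.216], 0.75]

```text
clock: 1.27
ee_pos: [0.3208, -0.0991, 0.2513]
tcp_rot: [[0.993, 0.121, 0.0], [0.121, -0.993, 0.0], [0.0, -0.0, -1.0]]
wrist_force: [-1.4, -0.4, -1.1]
width: 0.0638
gripper_force: 0.0
```

```bash
cat > st.py <<'E'
from h import *
s=manip.observe(); print({k:np.round(v,4).tolist() for k,v in s.items() if k not in('joint_vel','joint_torque')})
E
python3 st.py
```

```text
{'clock': 1.275, 'joint_positions': [-17.1846, -5.5448, -19.0091, 76.5385, 0.0142, 155.8866], 'ee_pos': [0.3208, -0.0991, 0.2513], 'tcp_rot': [[0.9927, 0.1206, 0.0], [0.1206, -0.9927, 0.0003], [0.0001, -0.0002, -1.0]], 'wrist_force': [-1.4367, -0.3974, -1.0568], 'wrist_torque': [0.0304, -0.0206, 0.0541], 'gripper_force': 0.0, 'width': 0.0638}
```

Call:
send_rows:
  increments:
    - [[0.015, -0.03, 0], [0, 0, -0.08], 0.75]
    - [[0.038, -0.074, 0], [0, 0, -0.2], 0.75]
    - [[0.063, -0.122, 0], [0, 0, -0.33], 0.75]
    - [[0.088, -0.171, 0], [0, 0, -0.46], 0.75]
    - [[0.113, -0.22, 0], [0, 0, -0.58], 0.75]
    - [[0.138, -0.268, 0.01], [0, 0, -0.7], 0.75]
    - [[0.163, -0.316, 0.03], [0, 0, -0.81], 0.75]
    - [[0.182, -0.352, 0.05], [0, 0, -0.9], 0.75]
    - [[0.191, -0.371, 0.07], [0, 0, -0.93], 0.75]
    - [[0.191, -0.371, 0.07], [0, 0, -0.93], 0.75]

```text
clock: 2.52
ee_pos: [0.4666, 0.2893, 0.1792]
tcp_rot: [[0.501, 0.866, -0.003], [0.866, -0.501, -0.002], [-0.003, -0.002, -1.0]]
wrist_force: [0.3, -0.3, -0.3]
width: 0.0642
gripper_force: 0.0
```

```bash
python3 st.py; python3 - <<'E'
from h import *
g=grab('wrist','w1'); p=g['pixels']; m,T=g['mtx'],g['world_from_camera']
h=cv2.cvtColor(p,cv2.COLOR_BGR2HSV); k=cv2.inRange(h,(105,110,60),(125,255,255)); n,l,s,ce=cv2.connectedComponentsWithStats(k)
for i in range(1,n):
    if s[i,4]>20: print(s[i],ce[i],plane(m,T,*ce[i],.1,True))
E
```

```text
{'clock': 2.525, 'joint_positions': [31.8081, 17.4004, -3.2727, 69.5453, -0.0088, 151.8474], 'ee_pos': [0.4666, 0.2893, 0.1792], 'tcp_rot': [[0.5006, 0.8657, -0.0032], [0.8657, -0.5006, -0.0021], [-0.0034, -0.0017, -1.0]], 'wrist_force': [0.3295, -0.3444, -0.259], 'wrist_torque': [-0.0138, 0.0313, 0.0151], 'gripper_force': 0.0, 'width': 0.0642}
[ 607    0   33   45 1109] [626.65374211  19.54102795] [0.85690666 0.29651619 0.1       ]
[ 295  177   46   44 1566] [317.15708812 198.22860792] [0.46624477 0.29133905 0.1       ]
[521 253  12  14 106] [526.35849057 259.16981132] [0.60912603 0.13702955 0.1       ]
```

View pics/w1.png

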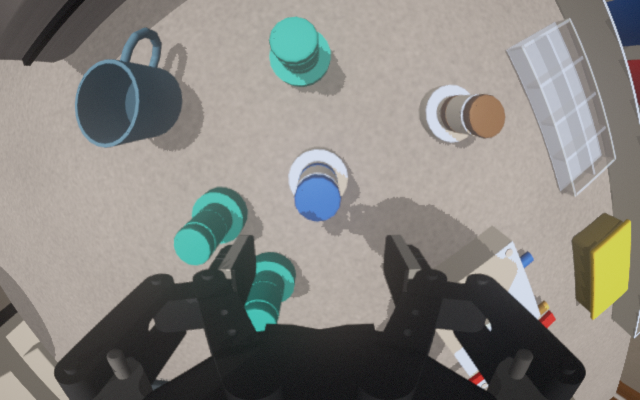

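The wrist view shows the blue top centred between the fingers at (317,198). Turquoise look-alikes stand at the lower left (195,242) and (262,315), so I'll check their clearance from the left finger.

```bash
python3 - <<'E'
from h import *
p,m,T=load('w1')
for u,v in((195,242),(262,318),(295,40)): print(plane(m,T,u,v,.1,True).round(3))
p,m,T=load('top0')
for u,v in((216,268),(247,265),(185,215),(219.5,230.1)): print(plane(m,T,u,v,.1).round(3))
p,m,T=load('scene0'); print(plane(m,T,416.3,213.7,.1))
E
```

```text
[0.359 0.309 0.1  ]
[0.366 0.218 0.1  ]
[0.511 0.4   0.1  ]
[0.357 0.3   0.1  ]
[0.363 0.211 0.1  ]
[0.512 0.391 0.1  ]
[0.466 0.291 0.1  ]
[0.46833339 0.29146683 0.1       ]
```

Call:
send_rows:
  increments:
    - [[0.001, 0, 0.02], [0, 0, 0], 0.75]
    - [[0.001, 0, 0.05], [0, 0, 0], 0.75]
    - [[0.001, 0, 0.08], [0, 0, 0], 0.75]
    - [[0.001, 0, 0.105], [0, 0, 0], 0.75]
    - [[0.001, 0, 0.118], [0, 0, 0], 0.75]
    - [[0.001, 0, 0.122], [0, 0, 0], 0.75]
    - [[0.001, 0, 0.122], [0, 0, 0], 0.75]
    - [[0.001, 0, 0.122], [0, 0, 0], 0.75]

```text
clock: 3.58
ee_pos: [0.468, 0.291, 0.0603]
tcp_rot: [[0.5, 0.866, 0.001], [0.866, -0.5, 0.001], [0.001, 0.001, -1.0]]
wrist_force: [0.5, 0.4, 0.5]
width: 0.0641
gripper_force: 0.0
```

```bash
python3 st.py; python3 - <<'E'
from h import *
g=grab('wrist','w2'); p=g['pixels']; m,T=g['mtx'],g['world_from_camera']
h=cv2.cvtColor(p,cv2.COLOR_BGR2HSV); k=cv2.inRange(h,(105,110,60),(125,255,255)); n,l,s,ce=cv2.connectedComponentsWithStats(k)
for i in range(1,n):
    if s[i,4]>20: print(s[i],ce[i],plane(m,T,*ce[i],.1,True))
E
```

```text
{'clock': 3.575, 'joint_positions': [31.8761, 22.4746, -14.4729, 52.9699, 0.0027, 151.9082], 'ee_pos': [0.468, 0.291, 0.0603], 'tcp_rot': [[0.5005, 0.8657, 0.0012], [0.8657, -0.5005, 0.0008], [0.0013, 0.0006, -1.0]], 'wrist_force': [0.4736, 0.4432, 0.5403], 'wrist_torque': [-0.0222, -0.0406, 0.0149], 'gripper_force': 0.0, 'width': 0.0641}
[ 271  242   87   83 5544] [314.12337662 283.26569264] [0.46795702 0.29393748 0.1       ]
[581 302   9  16 100] [584.35 309.  ] [0.58722794 0.18525802 0.1       ]
```

Call:
send_rows:
  increments:
    - [[0, 0, 0.004], [0, 0, 0], 0.75]
    - [[0, 0, 0.004], [0, 0, 0], 0.4]
    - [[0, 0, 0.004], [0, 0, 0], 0.2]
    - [[0, 0, 0.004], [0, 0, 0], 0.2]
    - [[0, 0, 0.004], [0, 0, 0], 0.2]
    - [[0, 0, 0.004], [0, 0, 0], 0.2]
    - [[0, 0, 0.004], [0, 0, 0], 0.2]

```text
clock: 4.5
ee_pos: [0.4674, 0.2908, 0.0553]
tcp_rot: [[0.5, 0.866, -0.0], [0.866, -0.5, 0.0], [0.0, -0.0, -1.0]]
wrist_force: [-0.5, 1.3, 0.3]
width: 0.0352
gripper_force: 59.6
```

Call:
send_rows:
  increments:
    - [[0, 0, -0.01], [0, 0, 0], 0.2]
    - [[0, 0, -0.04], [0, 0, 0], 0.2]
    - [[0, 0, -0.08], [0, 0, 0], 0.2]
    - [[0, 0, -0.095], [0, 0, 0], 0.2]
    - [[0, 0, -0.1], [0, 0, 0], 0.2]
    - [[0, 0, -0.1], [0, 0, 0], 0.2]
    - [[0, 0, -0.1], [0, 0, 0], 0.2]

```text
clock: 5.38
ee_pos: [0.4669, 0.2904, 0.154]
tcp_rot: [[0.5, 0.866, -0.002], [0.866, -0.5, -0.001], [-0.002, -0.001, -1.0]]
wrist_force: [-0.0, 0.2, -2.4]
width: 0.035
gripper_force: 59.9
```

```bash
python3 st.py; python3 - <<'E'
from h import *
g=grab('wrist','w3'); p=g['pixels']; m,T=g['mtx'],g['world_from_camera']
h=cv2.cvtColor(p,cv2.COLOR_BGR2HSV); k=cv2.inRange(h,(105,110,60),(125,255,255)); n,l,s,ce=cv2.connectedComponentsWithStats(k)
for i in range(1,n):
    if s[i,4]>20: print(s[i],ce[i],plane(m,T,*ce[i],manip.observe()['ee_pos'][2]+.043,True))
E
```

```text
{'clock': 5.375, 'joint_positions': [31.8829, 18.2249, -5.9055, 65.9958, 0.0039, 151.9058], 'ee_pos': [0.4669, 0.2904, 0.154], 'tcp_rot': [[0.5003, 0.8658, -0.0019], [0.8658, -0.5003, -0.0011], [-0.0019, -0.0011, -1.0]], 'wrist_force': [-0.0315, 0.2488, -2.4083], 'wrist_torque': [-0.0736, -0.0545, -0.0396], 'gripper_force': 59.9404, 'width': 0.035}
[629   9  11  19 125] [634.92   17.384] [0.67178515 0.32464573 0.19715177]
[ 274  246   93   84 6082] [319.77589609 288.16737915] [0.46882888 0.29221702 0.19715177]
[532 262  12  15 112] [537.03571429 268.77678571] [0.55448864 0.24497264 0.19715177]
```

Call:
send_rows:
  increments:
    - [[-0.02, 0.01, -0.01], [0, 0, 0], 0.2]
    - [[-0.055, 0.028, -0.01], [0, 0, 0], 0.2]
    - [[-0.1, 0.05, -0.01], [0, 0, 0], 0.2]
    - [[-0.145, 0.073, -0.01], [0, 0, 0], 0.2]
    - [[-0.185, 0.093, -0.01], [0, 0, 0], 0.2]
    - [[-0.203, 0.102, -0.01], [0, 0, 0], 0.2]
    - [[-0.203, 0.102, -0.01], [0, 0, 0], 0.2]

```text
clock: 6.3
ee_pos: [0.4537, 0.0621, 0.1656]
tcp_rot: [[0.503, 0.864, 0.0], [0.864, -0.503, -0.0], [-0.0, 0.0, -1.0]]
wrist_force: [-0.5, -0.5, -2.1]
width: 0.0347
gripper_force: 60.0
```

```bash
python3 st.py; python3 - <<'E'
from h import *
g=grab('wrist','w4')
E
```

```text
{'clock': 6.3, 'joint_positions': [7.8051, 9.0467, -16.6325, 64.3213, -0.0079, 128.0005], 'ee_pos': [0.4537, 0.0621, 0.1656], 'tcp_rot': [[0.503, 0.8643, 0.0], [0.8643, -0.503, -0.0001], [-0.0001, 0.0001, -1.0]], 'wrist_force': [-0.5231, -0.4579, -2.0673], 'wrist_torque': [0.0349, 0.0163, -0.0193], 'gripper_force': 60.0033, 'width': 0.0347}
```

View pics/w4.png

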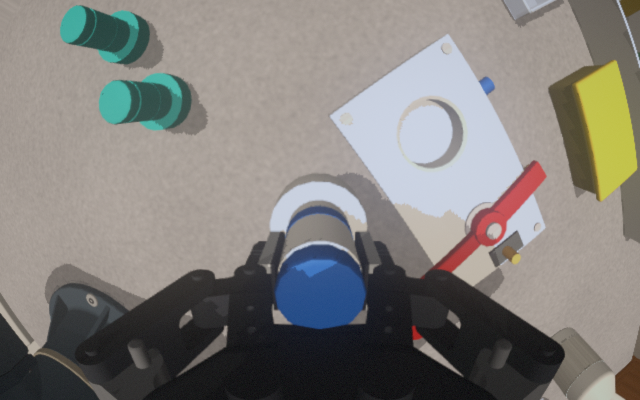

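The wrist view shows the well rim as an ellipse around (431,132), reaching (397,133), (465,130), (431,96) and (429,168). The held cartridge's foot shows at (270–368, 181…), upright in the grip. The pivot is at (490,229), and the pin tip at (515,258).

```bash
python3 - <<'E'
from h import *
p,m,T=load('w4'); s=manip.observe(); e=s['ee_pos']
def circ(pts,z):
    P=np.array([plane(m,T,u,v,z,True)[:2] for u,v in pts]); A=np.c_[2*P,np.ones(len(P))]; x=np.linalg.lstsq(A,(P**2).sum(1),rcond=None)[0]
    return x[:2],np.sqrt(x[2]+x[:2]@x[:2])
print('well',circ([(397,133),(465,130),(431,96),(429,168)],.05))
k=cv2.inRange(cv2.cvtColor(p,cv2.COLOR_BGR2HSV),(0,0,110),(180,70,255))
# block mask and foot mask contours
n,l,st,ce=cv2.connectedComponentsWithStats(cv2.inRange(cv2.cvtColor(p,cv2.COLOR_BGR2HSV),(90,0,165),(180,50,255)))
for i in range(1,n):
    if st[i,4]>150: print(st[i],ce[i].round(1))
foot=[(271,226),(276,205),(288,191),(318,181),(348,190),(362,205),(368,228)]
f,r=circ(foot,e[2]-.0553+.028); print('foot',f,r,'rel tcp',f-e[:2], 'tool',s['tcp_rot'][:2,:2].T@(f-e[:2]))
print('pivot',plane(m,T,490,229,.066,True),'pin',plane(m,T,513,258,.074,True))
C=[plane(m,T,u,v,.05,True) for u,v in((448,35),(330,115),(545,228))]; print(np.round(C,4))
cv2.imwrite('pics/c4.png',cv2.resize(p[80:280,250:560],(775,500),interpolation=cv2.INTER_CUBIC))
E
```

```text
well (array([0.56433718, 0.05608628]), np.float64(0.03203184283854239))
[522   0  32  12 218] [535.2   3.9]
[  330    34   193   188 16889] [431.7 135.4]
[ 399  105   54   59 2508] [425.6 133.9]
[ 269  181   98   51 2193] [313.5 202.2]
[ 494  193   52   59 1145] [525.  221.9]
[286 241  63  18 225] [315.7 245.9]
foot [0.45323855 0.06054296] 0.028904068362862436 rel tcp [-0.00067383 -0.00256448] tool [-0.00255608  0.00070503]
pivot [ 0.57563861 -0.04939696  0.066     ] pin [ 0.58739319 -0.09013052  0.074     ]
[[ 0.6208  0.1253  0.05  ]
 [ 0.4932  0.1116  0.05  ]
 [ 0.6478 -0.1022  0.05  ]]
```

View pics/c4.png

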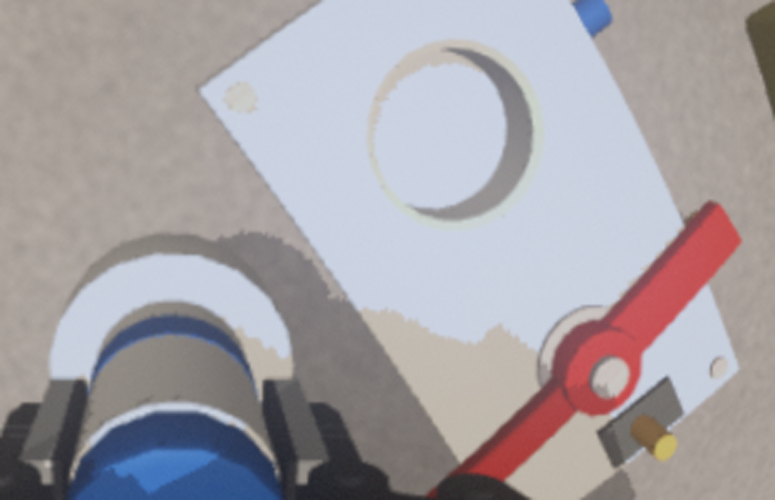

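Call:
send_rows:
  increments:
    - [[0.008, 0.016, 0], [0, 0, 0], 0.2]
    - [[0.024, 0.045, 0], [0, 0, 0], 0.2]
    - [[0.042, 0.08, 0.01], [0, 0, 0], 0.2]
    - [[0.05, 0.096, 0.025], [0, 0, 0], 0.2]
    - [[0.052, 0.099, 0.04], [0, 0, 0], 0.2]
    - [[0.052, 0.099, 0.048], [0, 0, 0], 0.2]
    - [[0.052, 0.099, 0.048], [0, 0, 0], 0.2]
    - [[0.052, 0.099, 0.048], [0, 0, 0], 0.2]

```text
clock: 7.35
ee_pos: [0.5658, 0.0597, 0.118]
tcp_rot: [[0.5, 0.866, 0.001], [0.866, -0.5, 0.0], [0.001, 0.001, -1.0]]
wrist_force: [-0.6, 0.0, -1.6]
width: 0.035
gripper_force: 60.3
```

```bash
python3 - <<'E'
from h import *
grab('wrist','w5');g=grab('scene','s5'); p=g['pixels']; w,_,_=load('w5')
cv2.imwrite('pics/c5.png',np.vstack([cv2.resize(p[160:240,280:400],(480,320),interpolation=cv2.INTER_CUBIC),cv2.resize(w[140:305,200:440],(480,280))]))
E
```

```text
(no output)
```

View pics/c5.png

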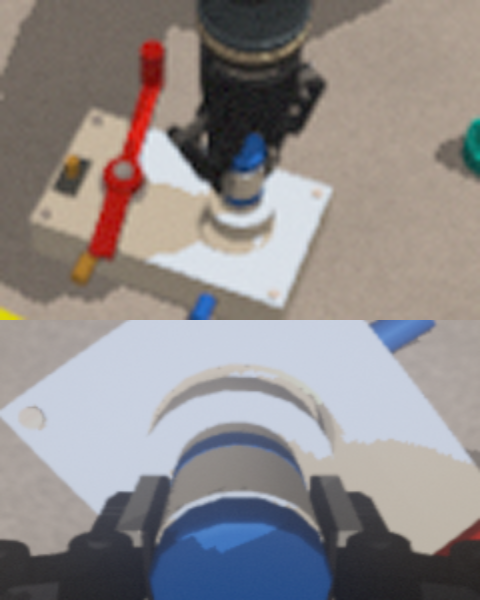

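The scene crop shows the foot just above the well. In the wrist crop the rim's far edge is at about (240,363), and the foot-top's far edge at (240,388). I'll compare their far edges numerically.

```bash
python3 - <<'E'
from h import *
p,m,T=load('w5'); s=manip.observe(); e=s['ee_pos']; R=s['tcp_rot'][:2,:2]
print(e)
for n,(u,v),z,r in(('foot',(320,180),e[2]-.0553+.028,.029),('rim',(320,165),.05,.034),('rimL',(275,202),.05,.034),('rimR',(369,208),.05,.034),('footL',(276,208),e[2]-.0273,.029),('footR',(365,217),e[2]-.0273,.029)):
    print(n,(R.T@(plane(m,T,u,v,z,True)[:2]-e[:2])).round(4))
E
```

```text
[0.5660661  0.05961481 0.11818401]
foot [0.0278 0.0007]
rim [0.029  0.0008]
rimL [ 0.0023 -0.0315]
rimR [-0.0023  0.0362]
footL [ 0.0112 -0.0249]
footR [0.0056 0.0271]
```

Call:
send_rows:
  increments:
    - [[-0.003, 0.001, 0.004], [0, 0, 0], 0.2]
    - [[-0.003, 0.001, 0.009], [0, 0, 0], 0.2]
    - [[-0.003, 0.001, 0.012], [0, 0, 0], 0.2]
    - [[-0.003, 0.001, 0.014], [0, 0, 0], 0.2]
    - [[-0.003, 0.001, 0.016], [0, 0, 0], 0.2]
    - [[-0.003, 0.001, 0.018], [0, 0, 0], 0.2]
    - [[-0.003, 0.001, 0.018], [0, 0, 0], 0.2]

```text
clock: 8.32
ee_pos: [0.5652, 0.0564, 0.0992]
tcp_rot: [[0.5, 0.866, -0.0], [0.866, -0.5, 0.0], [-0.0, -0.0, -1.0]]
wrist_force: [-0.3, -0.0, -2.8]
width: 0.035
gripper_force: 60.3
```

Now at 44 mm underside with no contact load; continue down.

Call:
send_rows:
  increments:
    - [[0, 0, 0.002], [0, 0, 0], 0.2]
    - [[0, 0, 0.004], [0, 0, 0], 0.2]
    - [[0, 0, 0.006], [0, 0, 0], 0.2]
    - [[0, 0, 0.008], [0, 0, 0], 0.2]
    - [[0, 0, 0.01], [0, 0, 0], 0.2]
    - [[0, 0, 0.01], [0, 0, 0], 0.2]

```text
clock: 9.07
ee_pos: [0.5652, 0.0564, 0.0891]
tcp_rot: [[0.5, 0.866, -0.0], [0.866, -0.5, 0.0], [-0.0, -0.0, -1.0]]
wrist_force: [-0.1, -0.2, -1.3]
width: 0.035
gripper_force: 60.3
```

Call:
send_rows:
  increments:
    - [[0, 0, 0.002], [0, 0, 0], 0.2]
    - [[0, 0, 0.004], [0, 0, 0], 0.2]
    - [[0, 0, 0.006], [0, 0, 0], 0.2]
    - [[0, 0, 0.008], [0, 0, 0], 0.2]
    - [[0, 0, 0.01], [0, 0, 0], 0.2]
    - [[0, 0, 0.0105], [0, 0, 0], 0.2]
    - [[0, 0, 0.0105], [0, 0, 0], 0.2]

```text
clock: 9.95
ee_pos: [0.5653, 0.0564, 0.0788]
tcp_rot: [[0.5, 0.866, -0.0], [0.866, -0.5, 0.0], [0.0, -0.0, -1.0]]
wrist_force: [-0.5, 0.9, -2.9]
width: 0.0346
gripper_force: 60.3
```

Call:
send_rows:
  increments:
    - [[0, 0, 0.0006], [0, 0, 0], 0.2]
    - [[0, 0, 0.0012], [0, 0, 0], 0.2]
    - [[0, 0, 0.0015], [0, 0, 0], 0.2]
    - [[0, 0, 0.0015], [0, 0, 0], 0.2]

```text
clock: 10.45
ee_pos: [0.5653, 0.0564, 0.0774]
tcp_rot: [[0.5, 0.866, -0.0], [0.866, -0.5, 0.0], [0.0, -0.0, -1.0]]
wrist_force: [-0.0, 0.5, -2.6]
width: 0.0347
gripper_force: 60.3
```

Call:
send_rows:
  increments:
    - [[0, 0, 0.0005], [0, 0, 0], 0.2]
    - [[0, 0, 0.0005], [0, 0, 0], 0.5]
    - [[0, 0, 0.0005], [0, 0, 0], 0.7]
    - [[0, 0, 0.0005], [0, 0, 0], 0.75]
    - [[0, 0, 0.0005], [0, 0, 0], 0.75]

```text
clock: 11.08
ee_pos: [0.5654, 0.0564, 0.0768]
tcp_rot: [[0.5, 0.866, 0.0], [0.866, -0.5, 0.0], [0.0, -0.0, -1.0]]
wrist_force: [0.3, 0.2, -0.5]
width: 0.064
gripper_force: 0.0
```

Call:
send_rows:
  increments:
    - [[0, 0, -0.01], [0, 0, 0], 0.75]
    - [[0, 0, -0.04], [0, 0, 0], 0.75]
    - [[0, 0, -0.08], [0, 0, 0], 0.75]
    - [[-0.02, 0, -0.11], [0, 0, 0], 0.6]
    - [[-0.06, 0, -0.12], [0, 0, 0], 0.4]
    - [[-0.09, 0, -0.12], [0, 0, 0], 0]
    - [[-0.1, 0, -0.12], [0, 0, 0], 0]
    - [[-0.1, 0, -0.12], [0, 0, 0], 0]
    - [[-0.1, 0, -0.12], [0, 0, 0], 0]

```text
clock: 12.2
ee_pos: [0.5158, -0.0296, 0.1968]
tcp_rot: [[0.5, 0.866, 0.0], [0.866, -0.5, 0.0], [0.0, 0.0, -1.0]]
wrist_force: [-0.1, 0.8, -0.1]
width: -0.0004
gripper_force: 0.0
```

```bash
python3 st.py; python3 - <<'E'
from h import *
w=grab('wrist','w6')['pixels'];p=grab('scene','s6')['pixels']; 
cv2.imwrite('pics/c6.png',np.vstack([cv2.resize(p[160:240,280:400],(480,320),interpolation=cv2.INTER_CUBIC),cv2.resize(w,(480,280))]))
E
```

```text
{'clock': 12.2, 'joint_positions': [-3.2948, 13.6239, -5.9183, 70.446, 0.0179, 116.7028], 'ee_pos': [0.5158, -0.0296, 0.1968], 'tcp_rot': [[0.5, 0.866, 0.0002], [0.866, -0.5, 0.0003], [0.0004, 0.0, -1.0]], 'wrist_force': [-0.0794, 0.8137, -0.1315], 'wrist_torque': [0.0196, 0.0605, 0.0284], 'gripper_force': 0.0, 'width': -0.0004}
```

View pics/c6.png

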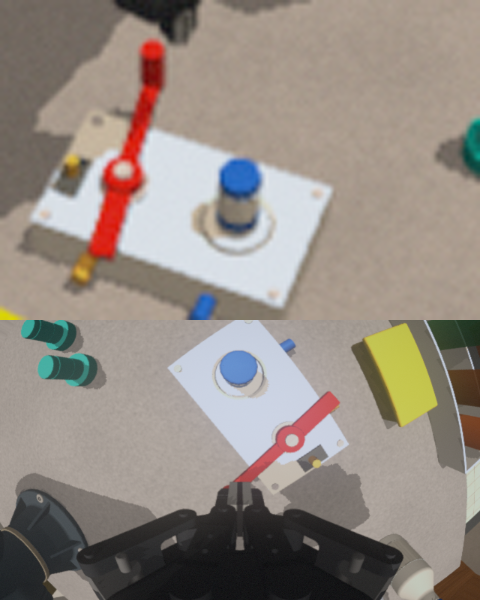

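Home and flush: the foot fills the rim, and the fingers are clear and shut. The post is still near its start angle of about 0.16 rad. Next I go beside the post and descend.

Call:
send_rows:
  increments:
    - [[-0.008, -0.01, 0], [0, 0, -0.15], 0]
    - [[-0.018, -0.022, 0], [0, 0, -0.33], 0]
    - [[-0.028, -0.034, 0], [0, 0, -0.5], 0]
    - [[-0.0346, -0.0421, 0.01], [0, 0, -0.66], 0]
    - [[-0.0346, -0.0421, 0.03], [0, 0, -0.8], 0]
    - [[-0.0346, -0.0421, 0.06], [0, 0, -0.8], 0]
    - [[-0.0346, -0.0421, 0.09], [0, 0, -0.8], 0]
    - [[-0.0346, -0.0421, 0.115], [0, 0, -0.8], 0]
    - [[-0.0346, -0.0421, 0.124], [0, 0, -0.8], 0]
    - [[-0.0346, -0.0421, 0.124], [0, 0, -0.8], 0]
    - [[-0.0346, -0.0421, 0.124], [0, 0, -0.8], 0]

```text
clock: 13.68
ee_pos: [0.4623, -0.039, 0.0736]
tcp_rot: [[-0.273, 0.962, 0.001], [0.962, 0.273, 0.0], [-0.0, 0.001, -1.0]]
wrist_force: [0.4, -0.7, 0.0]
width: 0.0002
gripper_force: 0.0
```

```bash
python3 st.py; python3 - <<'E'
from h import *
w=grab('wrist','w7')
E
```

```text
{'clock': 13.675, 'joint_positions': [-4.8261, 14.1923, -24.9629, 50.77, 0.0072, 69.3497], 'ee_pos': [0.4623, -0.039, 0.0736], 'tcp_rot': [[-0.2727, 0.9621, 0.0013], [0.9621, 0.2727, 0.0], [-0.0003, 0.0013, -1.0]], 'wrist_force': [0.3777, -0.7258, 0.0189], 'wrist_torque': [-0.0096, -0.0067, -0.0358], 'gripper_force': 0.0, 'width': 0.0002}
```

View pics/w7.png

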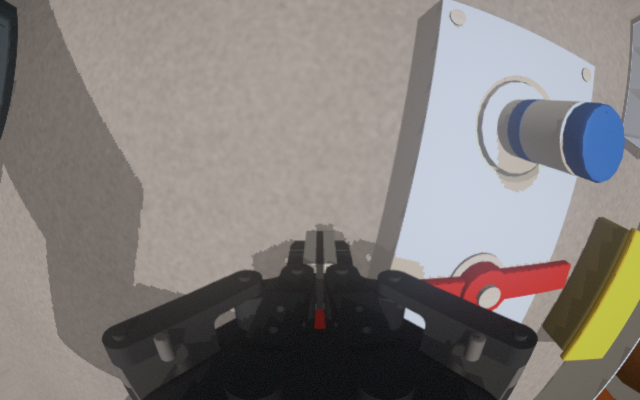

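The wrist view shows the cartridge seated at (520,130) and the lever arm pointing left under the hand. The red post shows at (320,318), in line behind the fingers. I'll push gently along −x of the tool.

Call:
send_rows:
  increments:
    - [[-0.002, 0, 0], [0, 0, 0], 0]
    - [[-0.005, 0, 0], [0, 0, 0], 0]
    - [[-0.008, 0, 0], [0, 0, 0], 0]
    - [[-0.011, 0, 0], [0, 0, 0], 0]
    - [[-0.013, 0, 0], [0, 0, 0], 0]
    - [[-0.015, 0, 0], [0, 0, 0], 0]
    - [[-0.017, 0, 0], [0, 0, 0], 0]
    - [[-0.018, 0, 0], [0, 0, 0], 0]
    - [[-0.018, 0, 0], [0, 0, 0], 0]

```text
clock: 14.85
ee_pos: [0.4664, -0.0564, 0.0728]
tcp_rot: [[-0.272, 0.962, -0.0], [0.962, 0.272, 0.0], [0.0, -0.0, -1.0]]
wrist_force: [0.2, -0.3, -0.2]
width: -0.0001
gripper_force: 0.0
```

Call:
send_rows:
  increments:
    - [[-0.001, 0, 0], [0, 0, 0], 0]
    - [[-0.002, 0, 0], [0, 0, 0], 0]
    - [[-0.003, 0, 0], [0, 0, 0], 0]
    - [[-0.004, 0, 0], [0, 0, 0], 0]

```text
clock: 15.35
ee_pos: [0.467, -0.0595, 0.0727]
tcp_rot: [[-0.273, 0.962, -0.001], [0.962, 0.273, 0.002], [0.002, -0.0, -1.0]]
wrist_force: [-1.9, 4.6, 2.2]
width: 0.0
gripper_force: 2.8
```

Call:
send_rows:
  increments:
    - [[-0.0044, -0.0006, 0], [0, 0, -0.04], 0]
    - [[-0.0089, -0.0011, 0], [0, 0, -0.08], 0]
    - [[-0.0133, -0.0014, 0], [0, 0, -0.12], 0]
    - [[-0.0177, -0.0015, 0], [0, 0, -0.16], 0]
    - [[-0.0222, -0.0014, 0], [0, 0, -0.2], 0]
    - [[-0.0266, -0.0011, 0], [0, 0, -0.24], 0]
    - [[-0.0311, -0.0007, 0], [0, 0, -0.28], 0]
    - [[-0.0355, -0.0001, 0], [0, 0, -0.32], 0]
    - [[-0.04, 0.0008, 0], [0, 0, -0.36], 0]
    - [[-0.0442, 0.0017, 0], [0, 0, -0.4], 0]

```text
clock: 16.6
ee_pos: [0.4802, -0.1017, 0.0727]
tcp_rot: [[-0.627, 0.779, -0.002], [0.779, 0.627, 0.001], [0.002, -0.0, -1.0]]
wrist_force: [-3.7, 5.4, 3.7]
width: 0.0001
gripper_force: 2.9
```

Call:
send_rows:
  increments:
    - [[-0.0044, -0.0006, 0], [0, 0, -0.04], 0]
    - [[-0.0089, -0.0011, 0], [0, 0, -0.08], 0]
    - [[-0.0133, -0.0014, 0], [0, 0, -0.12], 0]
    - [[-0.0177, -0.0015, 0], [0, 0, -0.16], 0]
    - [[-0.0222, -0.0014, 0], [0, 0, -0.2], 0]
    - [[-0.0266, -0.0011, 0], [0, 0, -0.24], 0]
    - [[-0.0311, -0.0007, 0], [0, 0, -0.28], 0]
    - [[-0.0355, -0.0001, 0], [0, 0, -0.32], 0]
    - [[-0.04, 0.0008, 0], [0, 0, -0.36], 0]
    - [[-0.0442, 0.0017, 0], [0, 0, -0.4], 0]

```text
clock: 17.85
ee_pos: [0.5089, -0.1354, 0.0727]
tcp_rot: [[-0.881, 0.474, -0.002], [0.474, 0.881, 0.001], [0.003, -0.0, -1.0]]
wrist_force: [-5.1, 2.2, 4.7]
width: 0.0002
gripper_force: 2.9
```

Call:
send_rows:
  increments:
    - [[-0.0044, -0.0006, 0], [0, 0, -0.04], 0]
    - [[-0.0089, -0.0011, 0], [0, 0, -0.08], 0]
    - [[-0.0133, -0.0014, 0], [0, 0, -0.12], 0]
    - [[-0.0177, -0.0015, 0], [0, 0, -0.16], 0]
    - [[-0.0222, -0.0014, 0], [0, 0, -0.2], 0]
    - [[-0.0266, -0.0011, 0], [0, 0, -0.24], 0]
    - [[-0.0311, -0.0007, 0], [0, 0, -0.28], 0]

```text
clock: 18.73
ee_pos: [0.5359, -0.1509, 0.0727]
tcp_rot: [[-0.977, 0.212, -0.002], [0.212, 0.977, 0.001], [0.003, 0.0, -1.0]]
wrist_force: [-6.3, 2.2, 4.7]
width: 0.0002
gripper_force: 2.9
```

```bash
python3 st.py
```

```text
{'clock': 18.725, 'joint_positions': [-15.7175, 22.4384, -12.4141, 55.2933, -0.0083, -3.4855], 'ee_pos': [0.5359, -0.1509, 0.0727], 'tcp_rot': [[-0.9773, 0.2119, -0.0025], [0.2119, 0.9773, 0.0005], [0.0025, 0.0, -1.0]], 'wrist_force': [-6.3146, 2.1815, 4.7444], 'wrist_torque': [0.3554, 1.0376, 0.0446], 'gripper_force': 2.8695, 'width': 0.0002}
```

Call:
send_rows:
  increments:
    - [[-0.0022, -0.0003, 0], [0, 0, -0.02], 0]
    - [[-0.0044, -0.0006, 0], [0, 0, -0.04], 0]
    - [[-0.0067, -0.0009, 0], [0, 0, -0.06], 0]
    - [[-0.0089, -0.0011, 0], [0, 0, -0.08], 0]

```text
clock: 19.23
ee_pos: [0.5444, -0.1538, 0.0727]
tcp_rot: [[-0.991, 0.134, -0.002], [0.134, 0.991, 0.0], [0.003, 0.0, -1.0]]
wrist_force: [-4.4, 1.2, 4.6]
width: 0.0002
gripper_force: 2.8
```

Call:
send_rows:
  increments:
    - [[-0.0011, -0.0002, 0], [0, 0, -0.01], 0]
    - [[-0.0022, -0.0003, 0], [0, 0, -0.02], 0]

```text
clock: 19.48
ee_pos: [0.5465, -0.1544, 0.0727]
tcp_rot: [[-0.993, 0.114, -0.002], [0.114, 0.993, 0.0], [0.002, 0.0, -1.0]]
wrist_force: [-4.9, 1.2, 4.5]
width: -0.0001
gripper_force: 2.7
```

Call:
send_rows:
  increments:
    - [[-0.0005, -0.0001, 0], [0, 0, -0.005], 0]
    - [[-0.0011, -0.0002, 0], [0, 0, -0.01], 0]

```text
clock: 19.73
ee_pos: [0.5475, -0.1547, 0.0727]
tcp_rot: [[-0.995, 0.104, -0.002], [0.104, 0.995, 0.0], [0.003, 0.0, -1.0]]
wrist_force: [-5.7, 0.8, 4.6]
width: 0.0
gripper_force: 2.7
```

Call:
send_rows:
  increments:
    - [[-0.0005, -0.0001, 0], [0, 0, -0.005], 0]
    - [[-0.001, -0.0002, 0], [0, 0, -0.01], 0]

```text
clock: 19.98
ee_pos: [0.5485, -0.1551, 0.0726]
tcp_rot: [[-0.996, 0.095, -0.002], [0.095, 0.996, 0.0], [0.003, 0.0, -1.0]]
wrist_force: [-6.3, 1.7, 5.0]
width: 0.0001
gripper_force: 2.7
```

Call:
send_rows:
  increments:
    - [[-0.0005, -0.0001, 0], [0, 0, -0.005], 0]
    - [[-0.001, -0.0002, 0], [0, 0, -0.01], 0]

```text
clock: 20.23
ee_pos: [0.5495, -0.1553, 0.0727]
tcp_rot: [[-0.996, 0.085, -0.002], [0.085, 0.996, 0.001], [0.002, 0.0, -1.0]]
wrist_force: [-5.4, 2.3, 3.0]
width: 0.0001
gripper_force: 2.7
```

Call:
send_rows:
  increments:
    - [[-0.0005, 0, 0], [0, 0, -0.005], 0]
    - [[-0.001, -0.0001, 0], [0, 0, -0.01], 0]

```text
clock: 20.48
ee_pos: [0.5504, -0.1556, 0.0727]
tcp_rot: [[-0.997, 0.075, -0.002], [0.075, 0.997, 0.0], [0.003, 0.0, -1.0]]
wrist_force: [-5.0, 1.7, 4.5]
width: 0.0
gripper_force: 2.7
```

Call:
send_rows:
  increments:
    - [[-0.0005, 0, 0], [0, 0, -0.005], 0]
    - [[-0.001, -0.0001, 0], [0, 0, -0.01], 0]

```text
clock: 20.72
ee_pos: [0.5515, -0.1558, 0.0727]
tcp_rot: [[-0.998, 0.065, -0.002], [0.065, 0.998, 0.0], [0.002, 0.0, -1.0]]
wrist_force: [-5.1, 0.9, 4.6]
width: 0.0
gripper_force: 2.7
```

Call:
send_rows:
  increments:
    - [[-0.0005, 0, 0], [0, 0, -0.005], 0]
    - [[-0.001, -0.0001, 0], [0, 0, -0.01], 0]

```text
clock: 20.98
ee_pos: [0.5524, -0.156, 0.0727]
tcp_rot: [[-0.998, 0.055, -0.003], [0.055, 0.999, 0.0], [0.003, 0.0, -1.0]]
wrist_force: [-6.1, -0.2, 4.5]
width: -0.0002
gripper_force: 2.7
```

Call:
send_rows:
  increments:
    - [[-0.0005, 0, 0], [0, 0, -0.005], 0]
    - [[-0.001, -0.0001, 0], [0, 0, -0.01], 0]

```text
clock: 21.22
ee_pos: [0.5534, -0.1562, 0.0727]
tcp_rot: [[-0.999, 0.045, -0.002], [0.045, 0.999, 0.0], [0.002, -0.0, -1.0]]
wrist_force: [-5.3, 1.5, 4.4]
width: -0.0003
gripper_force: 2.7
```

Call:
send_rows:
  increments:
    - [[-0.0005, 0, 0], [0, 0, -0.005], 0]
    - [[-0.001, -0.0001, 0], [0, 0, -0.01], 0]

```text
clock: 21.48
ee_pos: [0.5544, -0.1565, 0.0727]
tcp_rot: [[-0.999, 0.035, -0.002], [0.035, 0.999, -0.0], [0.002, -0.0, -1.0]]
wrist_force: [-6.0, 0.6, 4.2]
width: 0.0
gripper_force: 2.8
```

Call:
send_rows:
  increments:
    - [[-0.0005, 0, 0], [0, 0, -0.005], 0]
    - [[-0.001, -0.0001, 0], [0, 0, -0.01], 0]

```text
clock: 21.72
ee_pos: [0.5549, -0.1566, 0.0726]
tcp_rot: [[-1.0, 0.025, -0.003], [0.025, 1.0, -0.0], [0.003, -0.0, -1.0]]
wrist_force: [-8.3, -0.7, 4.9]
width: 0.0
gripper_force: 4.1
```

Stop met; I'll load it in small steps.

Call:
send_rows:
  increments:
    - [[-0.0004, 0, 0], [0, 0, 0], 0]
    - [[-0.0004, 0, 0], [0, 0, 0], 0]

```text
clock: 21.98
ee_pos: [0.5551, -0.1566, 0.0726]
tcp_rot: [[-1.0, 0.025, -0.004], [0.025, 1.0, -0.0], [0.004, -0.0, -1.0]]
wrist_force: [-9.5, -1.4, 4.8]
width: 0.0002
gripper_force: 4.3
```

Call:
send_rows:
  increments:
    - [[-0.0005, 0, 0], [0, 0, 0], 0]
    - [[-0.0005, 0, 0], [0, 0, 0], 0]

```text
clock: 22.22
ee_pos: [0.5552, -0.1567, 0.0726]
tcp_rot: [[-1.0, 0.025, -0.004], [0.025, 1.0, -0.0], [0.004, -0.0, -1.0]]
wrist_force: [-9.6, 0.1, 6.6]
width: 0.0001
gripper_force: 4.9
```

Call:
send_rows:
  increments:
    - [[-0.0006, 0, 0], [0, 0, 0], 0]
    - [[-0.0006, 0, 0], [0, 0, 0], 0]

```text
clock: 22.48
ee_pos: [0.5554, -0.1567, 0.0726]
tcp_rot: [[-1.0, 0.025, -0.005], [0.025, 1.0, -0.0], [0.005, -0.0, -1.0]]
wrist_force: [-12.2, -1.5, 8.1]
width: -0.0001
gripper_force: 5.7
```

Call:
send_rows:
  increments:
    - [[-0.0006, 0, 0], [0, 0, 0], 0]
    - [[-0.0006, 0, 0], [0, 0, 0], 0]
    - [[-0.0006, 0, 0], [0, 0, 0], 0]

```text
clock: 22.85
ee_pos: [0.5556, -0.1567, 0.0726]
tcp_rot: [[-1.0, 0.026, -0.006], [0.026, 1.0, -0.0], [0.006, -0.0, -1.0]]
wrist_force: [-13.1, -1.1, 9.4]
width: -0.0003
gripper_force: 6.5
```

Call:
send_rows:
  increments:
    - [[-0.0005, 0, 0], [0, 0, 0], 0]
    - [[-0.0005, 0, 0], [0, 0, 0], 0]
    - [[-0.0005, 0, 0], [0, 0, 0], 0]
    - [[-0.0005, 0, 0], [0, 0, 0], 0]

```text
clock: 23.35
ee_pos: [0.5557, -0.1567, 0.0725]
tcp_rot: [[-1.0, 0.026, -0.006], [0.026, 1.0, -0.0], [0.006, -0.0, -1.0]]
wrist_force: [-14.6, 0.0, 9.4]
width: -0.0001
gripper_force: 7.2
```

Call:
send_rows:
  increments:
    - [[-0.0003, 0, 0], [0, 0, 0], 0]
    - [[-0.0003, 0, 0], [0, 0, 0], 0]
    - [[-0.0003, 0, 0], [0, 0, 0], 0]
    - [[-0.0003, 0, 0], [0, 0, 0], 0]

```text
clock: 23.85
ee_pos: [0.5558, -0.1567, 0.0725]
tcp_rot: [[-1.0, 0.026, -0.007], [0.026, 1.0, -0.0], [0.007, -0.0, -1.0]]
wrist_force: [-14.2, -0.9, 11.1]
width: 0.0003
gripper_force: 7.7
```

Call:
send_rows:
  increments:
    - [[0.001, 0, 0], [0, 0, 0], 0]
    - [[0.003, 0, 0], [0, 0, 0], 0]
    - [[0.007, 0, 0], [0, 0, 0], 0]
    - [[0.015, 0, 0], [0, 0, 0], 0]
    - [[0.03, 0, 0], [0, 0, 0], 0]
    - [[0.03, 0, -0.03], [0, 0, 0], 0]
    - [[0.03, 0, -0.08], [0, 0, 0], 0]
    - [[0.06, 0, -0.12], [0, 0, 0], 0]
    - [[0.1, 0, -0.12], [0, 0, 0], 0]
    - [[0.1, 0, -0.12], [0, 0, 0], 0]

```text
clock: 25.1
ee_pos: [0.4569, -0.1538, 0.1935]
tcp_rot: [[-1.0, 0.026, -0.0], [0.026, 1.0, -0.0], [0.0, -0.0, -1.0]]
wrist_force: [-0.9, -0.4, 0.5]
width: 0.0001
gripper_force: 0.0
```

```bash
python3 st.py; python3 - <<'E'
from h import *
p=grab('scene','s8')['pixels']; t=grab('top','t8')['pixels']
cv2.imwrite('pics/c8.png',np.hstack([cv2.resize(p[150:250,280:400],(400,333),interpolation=cv2.INTER_CUBIC),cv2.resize(t[160:243,265:365],(400,333),interpolation=cv2.INTER_CUBIC)]))
E
```

```text
{'clock': 25.1, 'joint_positions': [-18.6058, 10.4049, -10.6529, 68.9447, -0.0014, -17.1391], 'ee_pos': [0.4569, -0.1538, 0.1935], 'tcp_rot': [[-0.9997, 0.0256, -0.0001], [0.0256, 0.9997, -0.0], [0.0001, -0.0, -1.0]], 'wrist_force': [-0.9229, -0.4195, 0.5414], 'wrist_torque': [-0.0537, 0.0097, 0.0255], 'gripper_force': 0.0, 'width': 0.0001}
```

View pics/c8.png

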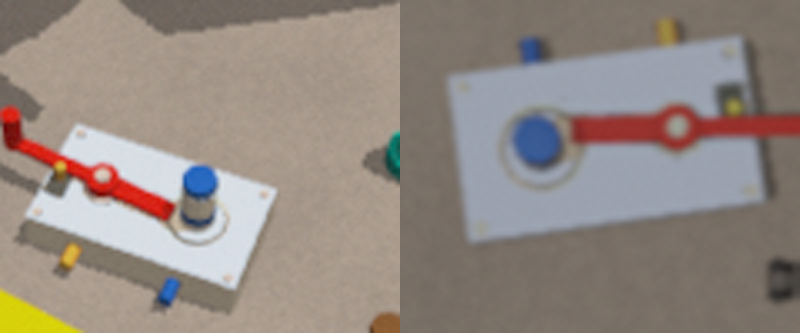

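The tab lies over the foot at about (575,128), the arm bears on the pin at (733,108), and the cartridge is home, so I'm handing in.

```bash
python3 -c "
from cell import manip
print(manip.close_job())"
```

```text
the job is handed in; nothing more can be done
None
```

I handed the job in at about 25 s; no verdict was returned. The new cartridge looks home in the well and released. The lever arm was held against the stop pin at about 14 N sideways (18 N in all) for over 0.5 s, and still rested on the pin in the last pictures.

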